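# Find the loose test plug and move it to the repair stand

## Task

One of the four test plugs in the grey jack block has lost its contact sleeve and sits loosely in its socket. Wiggle the plugs gently from side to side, each only until you feel it stop and never forcing it, to find the one with play from stop to stop; then pull that plug out and stand it fully home in the hole of the square aluminium repair stand, set down and not dropped. Leave the firm plugs fully seated in their sockets and everything else where it is.

Things in the scene. Friction and masses are not known exactly. Their poses are not given: they have to be found in the camera images.
- plug_a: test plug, 0.1 to 0.2 kg: 34 mm pin (loose one 38; down, hidden in the socket), steel flange 40 mm across and 5 mm thick lying on the block, black round handle 26 mm across; top 48 mm above the flange's underside, where the origin lies on the axis; z up. All four look alike. A firm plug moves about 1 mm sideways in all, then stops hard; the loose one slides about 11 mm in all (5.5 either way).
- plug_b: test plug, 0.1 to 0.2 kg: 34 mm pin (loose one 38; down, hidden in the socket), steel flange 40 mm across and 5 mm thick lying on the block, black round handle 26 mm across; top 48 mm above the flange's underside, where the origin lies on the axis; z up. All four look alike. A firm plug moves about 1 mm sideways in all, then stops hard; the loose one slides about 11 mm in all (5.5 either way).
- plug_c: test plug, 0.1 to 0.2 kg: 34 mm pin (loose one 38; down, hidden in the socket), steel flange 40 mm across and 5 mm thick lying on the block, black round handle 26 mm across; top 48 mm above the flange's underside, where the origin lies on the axis; z up. All four look alike. A firm plug moves about 1 mm sideways in all, then stops hard; the loose one slides about 11 mm in all (5.5 either way).
- plug_d: test plug, 0.1 to 0.2 kg: 34 mm pin (loose one 38; down, hidden in the socket), steel flange 40 mm across and 5 mm thick lying on the block, black round handle 26 mm across; top 48 mm above the flange's underside, where the origin lies on the axis; z up. All four look alike. A firm plug moves about 1 mm sideways in all, then stops hard; the loose one slides about 11 mm in all (5.5 either way).
- jack_block: grey plastic block screwed to the bench, 70 x 260 x 45 mm high, four round sockets 21 mm wide right through it in a row along its own y at -90, -30, +30, +90 mm; origin at the centre of its underside, z up. One plug in each socket; which is where changes. Firm pins are 20 mm wide, the loose one 10 mm. Nothing yields.
- repair_stand: square aluminium block screwed to the bench, 75 x 75 x 45 mm high, one round hole 22 mm wide right through its middle; origin at the centre of its underside, z up. It stands to the left or to the right of the jack block.
- stand_mouth (a point): centre of the mouth of the repair stand's hole, on its top face, 45 mm above the bench
- decade_box: grey box 90 x 90 x 50 mm screwed to the bench with four black knobs on top, 64 mm high in all. Bystander; origin at the centre of its underside.
- meter: yellow hand-held multimeter lying flat, 170 x 80 x 42 mm high, long side along its x. Bystander; origin at the centre of its underside.
- screwdriver: screwdriver lying flat, under 35 mm high. Bystander; origin under the tool, which lies along its x.
- wrench: steel wrench lying flat, under 20 mm high. Bystander; origin under the tool, which lies along its x.
- grease_jar: closed jar 48 mm across, 50 mm high. Bystander; origin at the centre of its underside.
- attenuator: small steel barrel standing upright, 30 mm across, 52 mm high. Bystander; origin at the centre of its underside.
- dish: white plastic dish 80 mm across, 25 mm high. Bystander; origin at the centre of its underside.
Things that resemble listed ones, but are neither listed nor needed, are in the scene too. Leave any orange look-alike of the repair_stand alone.

How it is judged:
By the outcome, as a careful person would: the job done as asked, in the order asked, and still so for the second after the job is handed in, with the robot touching nothing.
It also fails if it takes over 67 s, if anything falls off the work surface, if the arm or the gripper's body presses on something with over 40 N, if the wrist force passes 120 N, or if a joint passes its speed limit or range.

## Robot

A 6-joint arm with a two-finger parallel gripper is mounted at the origin on the work surface. World frame = base frame: x ahead of the robot, y to its left, z up, the work surface at z = 0. Lengths are in mm, angles in degrees, forces in N, time in s.
With the tool pointing down it reaches from about 350 to 875 mm from the base axis. Payload 4.2 kg.
Tool frame: the origin (TCP) lies between the finger pads; the fingertips stand 22 mm ahead of it and the grasp point (between the pads) lies 3 mm ahead of it; z points along the fingers, y is the line along which they close (so a half turn about z gives the same grasp; the last joint's range is limited). The gripper opens to 87 mm and grips with 3 to 60 N. Pads are 19 mm wide; open, the fingers measure 117 mm over their backs; the gripper's body (75 mm by 190 mm) begins 51 mm behind the grasp point.
Start: joints at [82.598, 22.042, 0.453, 0, -68.411, -14.817], TCP at [236.312, 578.581, 244.55] pointing down, gripper open.
Joint ranges: [-179.83, 179.83], [-69.29, 118.12], [-61.27, 80.66], [-181.25, 117.63], [-171.15, -9.14], [-177.46, 177.46]. Speed limits (degrees/s): [159.86, 159.86, 180, 180, 180, 180].

## Interface

Orientations are given as a 3x3 rotation matrix whose columns are the frame's x, y, z axes.
In Python, from station import ctrl gives the robot as it stands.
- The arm moves only by the shell command python3 -m jog 'ROWS' [FORCE]. ROWS is JSON, a list of rows, each a list of 7 numbers: the shift along the tool's x, y, z in cm, then the turn, a rotation vector about the tool's x, y, z in rad, then the finger opening in cm, from 0 to 8.7. A call has 1 to 8 rows; each row is the pose to reach, as a shift and turn from the pose commanded when the call began, along the tool's axes at that moment; what a row does not reach only later rows make up. A row lasts 1/10 s, in which the tool goes at most 50 mm and 8.59 degrees, less where a joint would pass 70% of its speed; a pose out of reach is approached as far as the arm can. A call with a gripper value outside its range is refused whole. The fingers move at their own pace and stop on an object; FORCE is the grip in N (left out, the last holds). Time passes only in rows, so rows that repeat a pose let the fingers close. It gives the time, the measured TCP pose, the force, the opening and the grip force at its end, in the units of the state.
- ctrl.sense(): the state, without advancing time (a new reading comes with each control period).
- ctrl.get_image(name): name is "scene" or "top" or "wrist"; returns (picture, depth): 384x512x3 uint8, red, green, blue; 384x512 float32, mm along the optical axis (not along the pixel's ray), 0 where there is no reading.
- ctrl.get_calibration(name): a dict with "mtx" (3x3 intrinsics, pixels), "rvec" (rotation vector, rad) and "tvec" (3), from world to camera coordinates, as OpenCV has them. Camera axes: x right, y down, z forward; pixel columns grow to the right and rows downward; lengths in mm; the calibration is good to about 2 mm. A picture is of the moment at which its call begins: read the wrist's pose just before it. get_calibration takes no time and is no camera call; for the wrist camera it gives the pose at the moment of the call.
- ctrl.close_job(): hands the job in; it is judged then, once.
The state is a dict: "time": time; "q": joint angles; "joint_velocities": joint speeds; "joint_torque": joint torques, N m; "tcp_pos": TCP position; "tcp_rot": TCP orientation; "force": force on the tool from outside, world axes, zero at the start; "torque": the same for the moment, N m; "finger_gap": opening from 0.0 (shut) to 1.0 (fully open); "finger_force": force on a finger pad.
Only numpy, scipy, OpenCV 4.12 (cv2) and the standard library are available. Lean on these libraries where they do the work, as an engineer would, in place of code of your own. Each camera call takes 0.05 s, during which the arm holds its last target. There are 200 camera calls.

## Working session

There is one attempt and no reset: what is moved stays moved. The work goes in short steps, Python scripts to look and compute and a shell command to move; the robot and the scene stay as the last step left them, time stands still between calls to the robot, and variables do not carry over. Pictures are saved under pics/ and viewed, at most 10 in all, crops included, and the job is handed in when it is done.

```bash
ls; mkdir -p pics; python3 - <<'E'
from station import ctrl
import cv2,numpy as np
for n in("scene","top"):
    p,d=ctrl.get_image(n); cv2.imwrite(f"pics/{n}0.png",p[...,::-1]); np.save(f"pics/{n}0.npy",d)
    c=ctrl.get_calibration(n); print(n,c)
s=ctrl.sense(); print(s)
E
```

```text
pics
scene {'mtx': array([[424.13736196,   0.        , 258.5004962 ],
       [  0.        , 424.13736196, 189.3247851 ],
       [  0.        ,   0.        ,   1.        ]]), 'rvec': array([ 0.81186872,  2.41283935, -1.30319741]), 'tvec': array([ 493.06636101, -112.54762711, 1319.91289016])}
top {'mtx': array([[406.97920911,   0.        , 261.09698929],
       [  0.        , 406.97920911, 191.58961569],
       [  0.        ,   0.        ,   1.        ]]), 'rvec': array([ 2.11181429, -2.1188116 ,  0.17834749]), 'tvec': array([ -48.02765908,  542.21530744, 1060.77035879])}
{'time': 0.1, 'q': array([ 8.25980246e+01,  2.20859105e+01,  3.86140312e-01, -2.41884719e-02,
       -6.84121881e+01, -1.48143028e+01]), 'joint_velocities': array([-0.02941031, -0.02106679,  0.2353918 ,  0.10301301,  0.01260729,
        0.03192134]), 'joint_torque': array([-5.23867202e-04, -3.91692245e+01,  1.87933213e+01,  4.23186645e+00,
        1.34529074e-02, -7.18436127e-05]), 'tcp_pos': array([236.13578319, 578.12468343, 243.56654328]), 'tcp_rot': array([[ 9.25704352e-01, -3.78247328e-01, -6.41018590e-04],
       [-3.78247852e-01, -9.25702437e-01, -1.88715243e-03],
       [ 1.20417892e-04,  1.98940912e-03, -9.99998014e-01]]), 'force': array([-0.36741478,  0.12995986, -0.0716602 ]), 'torque': array([-0.05215205, -0.014771  ,  0.03553189]), 'finger_force': 0.0, 'finger_gap': 1.0001119544820145}
```

View pics/top0.png

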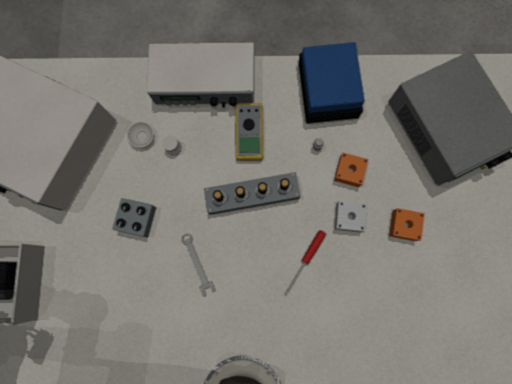

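View pics/scene0.png

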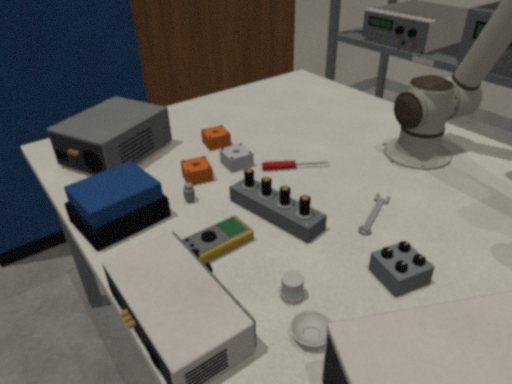

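The top view shows the jack block centred about (252,193) with plug tops at about (217,196), (239,191), (262,187), (284,184). The grey stand is at (351,216), with orange look-alikes at (351,169) and (407,224). In the scene view the plugs are at (249,178), (266,186), (285,194) and (305,204), and the stand at (236,157). Next I'll get coarse positions from two rays and depth.

```bash
cat > h.py <<'E'
import numpy as np, cv2
from station import ctrl
def ray(c,uv):
    R=cv2.Rodrigues(np.array(c["rvec"]))[0]; o=-R.T@np.array(c["tvec"]).ravel()
    d=R.T@np.linalg.inv(c["mtx"])@np.array([uv[0],uv[1],1.]); return o,d
def atz(c,uv,z):
    o,d=ray(c,uv); return o+d*(z-o[2])/d[2]
def tri(c1,p1,c2,p2):
    A=[];b=[]
    for c,p in((c1,p1),(c2,p2)):
        o,d=ray(c,p); d=d/np.linalg.norm(d); P=np.eye(3)-np.outer(d,d); A.append(P); b.append(P@o)
    A=np.vstack(A);b=np.hstack(b); x=np.linalg.lstsq(A,b,rcond=None)[0]
    return x,np.linalg.norm(A@x-b)
def dep(c,uv,d):
    o,r=ray(c,uv); return o+r*d[int(round(uv[1])),int(round(uv[0]))]
E
python3 - <<'E'
from h import *
np.set_printoptions(precision=1,suppress=True)
t,s=ctrl.get_calibration("top"),ctrl.get_calibration("scene"); dt=np.load("pics/top0.npy")
T=[(217,196),(239,191),(262,187),(284,184),(351,216)]; S=[(305,197),(285,188),(266,179),(249,171),(236,149)]
for a,b in zip(T,S): print(tri(t,a,s,b), dep(t,a,dt), atz(t,a,93))
for p in [(143,135),(171,147),(249,130),(318,144),(312,248),(198,265),(134,217),(351,168)]: print(p,dep(t,p,dt))
p,_=ctrl.get_image("top"); cv2.imwrite("pics/topc.png",cv2.resize(p[165:245,195:385],None,fx=4,fy=4,interpolation=cv2.INTER_CUBIC)[...,::-1])
E
```

```text
(array([524.3,  63.7,  92.7]), np.float64(2.9666750082206232)) [522.5  64.9  94.9] [522.8  65.1  93. ]
(array([537. ,   6.4,  92.9]), np.float64(2.1489149260580147)) [535.6   7.3  94.3] [535.9   7.4  93. ]
(array([547.5, -53.9,  92.2]), np.float64(1.9957871021083164)) [546.5 -53.   91.7] [546.2 -53.   93. ]
(array([ 556.1, -112.3,   90.5]), np.float64(2.9624424604447404)) [ 554.3 -110.9   91.7] [ 554.  -110.9   93. ]
(array([ 475.8, -292.9,   50.8]), np.float64(3.3004252202313125)) [ 481.  -302.6   -4.5] [ 468.6 -282.8   93. ]
(143, 135) [720.8 296.9   6.9]
(171, 147) [671.1 202.9  47.8]
(249, 130) [724.6 -15.2  32.7]
(318, 144) [ 676.9 -208.8   47.5]
(312, 248) [ 390.4 -187.7   22. ]
(198, 265) [345.5 125.3   5.1]
(134, 217) [473.6 295.3  50.1]
(351, 168) [ 620.3 -308.4   -4.1]
```

View pics/topc.png

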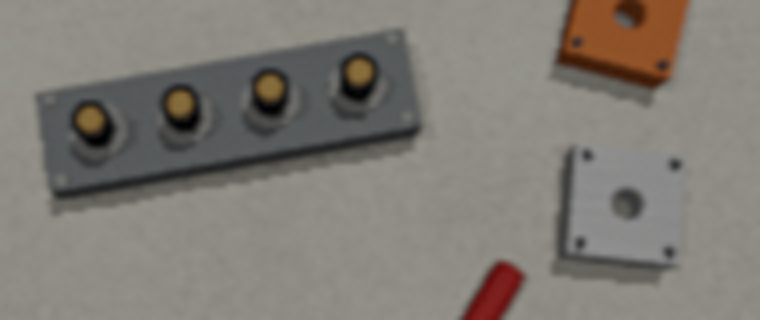

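In the enlarged crop, the plug tops are at (90,120), (181,105), (269,87) and (358,72) and the stand hole at (627,204). The tops triangulate to about 92 mm high at 60 mm spacing, with the block yawed about 10°. I'll move over the block for a wrist view.

```bash
cat >> h.py <<'E'
def row(pos,yaw=None):
    "shift (cm) and turn (rad, about tool) to put the TCP at pos pointing down with tool y at yaw deg"
    s=ctrl.sense(); R=s["tcp_rot"]; d=R.T@(np.array(pos)-s["tcp_pos"])/10
    w=np.zeros(3)
    if yaw is not None:
        a=np.radians(yaw); y=np.array([np.cos(a),np.sin(a),0]); z=np.array([0,0,-1.]); G=np.c_[np.cross(y,z),y,z]
        w=cv2.Rodrigues(R.T@G)[0].ravel()
    return np.round(np.r_[d,w],3)
def st():
    s=ctrl.sense(); print(round(s["time"],2),np.round(s["tcp_pos"],1),"F",np.round(s["force"],1),"gap",round(s["finger_gap"]*87,1),"ff",round(s["finger_force"],1),"yaw",np.round(np.degrees(np.arctan2(s["tcp_rot"][1,1],s["tcp_rot"][0,1])),1),"q",np.round(s["q"],0))
E
python3 -c "
from h import *
print(row([530,-60,250],-170))"
```

```text
[ 5.1338e+01  4.7972e+01 -5.4100e-01  1.0000e-03 -1.0000e-03  1.0080e+00]
```

```bash
python3 -m jog '[[51.3,48,-0.5,0,0,1.008,8.7],[51.3,48,-0.5,0,0,1.008,8.7],[51.3,48,-0.5,0,0,1.008,8.7],[51.3,48,-0.5,0,0,1.008,8.7],[51.3,48,-0.5,0,0,1.008,8.7],[51.3,48,-0.5,0,0,1.008,8.7],[51.3,48,-0.5,0,0,1.008,8.7],[51.3,48,-0.5,0,0,1.008,8.7]]'; python3 -c "
from h import *
st();print(row([530,-60,250],-170))"
```

```text
time: 0.95
tcp_pos: [403.5, 213.1, 247.5]
tcp_rot: [[0.173, -0.985, 0.0], [-0.985, -0.173, 0.0], [-0.0, -0.0, -1.0]]
force: [1.2, -0.5, -0.1]
finger_gap: 1.004
finger_force: 0.0
0.95 [403.5 213.1 247.5] F [ 1.2 -0.5 -0.1] gap 87.4 ff 0.0 yaw -170.0 q [ 48.   5. -22.  -0. -63. -38.]
[ 2.9088e+01 -7.7320e+00 -2.5700e-01 -0.0000e+00  0.0000e+00 -1.0000e-03]
```

```bash
python3 -m jog '[[29,-7.7,-0.2,0,0,0,8.7],[29,-7.7,-0.2,0,0,0,8.7],[29,-7.7,-0.2,0,0,0,8.7],[29,-7.7,-0.2,0,0,0,8.7],[29,-7.7,-0.2,0,0,0,8.7],[29,-7.7,-0.2,0,0,0,8.7],[29,-7.7,-0.2,0,0,0,8.7],[29,-7.7,-0.2,0,0,0,8.7]]' >/dev/null; python3 - <<'E'
from h import *
st()
c=ctrl.get_calibration("wrist"); p,d=ctrl.get_image("wrist"); cv2.imwrite("pics/w1.png",cv2.resize(p[...,::-1],None,fx=1.5,fy=1.5))
np.savez("pics/w1.npz",d=d,**c)
E
```

```text
1.75 [529.4 -58.2 248.6] F [-0.5  0.7 -1.1] gap 86.8 ff 0.0 yaw -170.1 q [ 11.  13. -12.  -0. -65.  -1.]
```

View pics/w1.png

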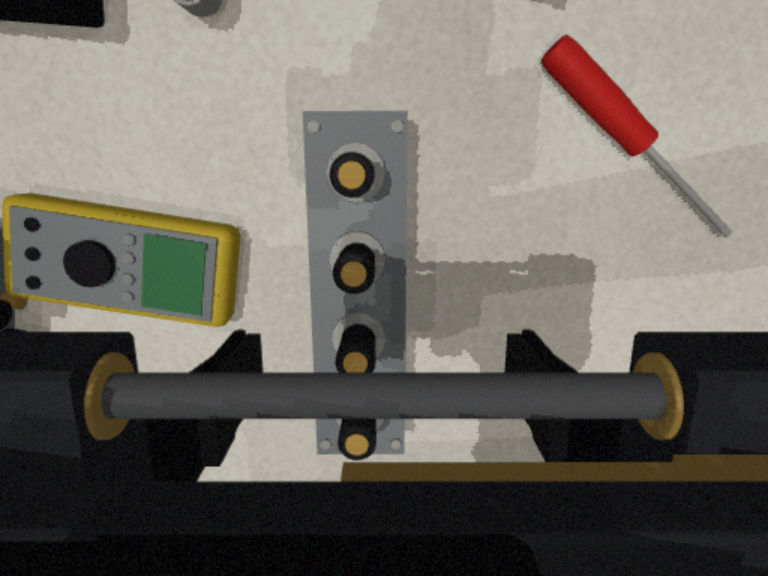

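The wrist view shows the block running straight down the picture. The plug tops are at (352,175), (354,273), (355,362) and (357,444) in the 1.5x picture.

```bash
python3 - <<'E'
from h import *
np.set_printoptions(precision=1,suppress=True)
w=dict(np.load("pics/w1.npz")); t=ctrl.get_calibration("top")
W=[(357,444),(355,362),(354,273),(352,175)];T=[(90,120),(181,105),(269,87),(358,72)]
P=[]
for a,b in zip(W,T):
    a=np.array(a)/1.5; b=np.array(b)/4+[194.6,164.6]
    x,e=tri(w,a,t,b); P.append(x); print(x,e,atz(w,a,93),dep(w,a,w["d"]))
P=np.array(P); v=P[3]-P[0]; print(np.degrees(np.arctan2(-v[0],v[1]*-1)*-1), np.linalg.norm(np.diff(P,axis=0),axis=1))
# block corner screws in wrist, z=45
Q=[atz(w,np.array(q)/1.5,45) for q in[(313,127),(397,127),(396,443),(325,444)]]
print(np.array(Q), np.mean(Q,0))
# stand via top
print([atz(t,np.array(q)/4+[194.6,164.6],45) for q in[(627,204),(587,155),(675,165),(669,253),(580,244)]])
E
```

```text
[526.4  64.8  92.8] 0.28500415965846226 [526.2  64.6  93. ] [526.3  63.8  94.3]
[536.8   5.5  91.1] 0.3605325094645777 [537.1   4.8  93. ] [537.1   3.4  96.1]
[547.8 -53.1  90.4] 1.250661713214717 [547.1 -54.3  93. ] [547.1 -54.6  94.1]
[ 558.2 -112.1   88.8] 1.2452736515953995 [ 557.6 -113.1   93. ] [ 557.4 -113.2   95.7]
10.195825464779531 [60.3 59.6 59.9]
[[ 590.8 -137.5   45. ]
 [ 535.2 -147.2   45. ]
 [ 493.2   89.4   45. ]
 [ 548.9   99.9   45. ]] [542.  -23.9  45. ]
[array([ 475.8, -293.5,   45. ]), array([ 509.4, -267.8,   45. ]), array([ 502.3, -327. ,   45. ]), array([ 442.6, -320.2,   45. ]), array([ 448.8, -260.9,   45. ])]
```

```bash
python3 -c "
from h import *
print(row([547.3,-53.8,130],-169.9),row([547.3,-53.8,78],-169.9))"
```

```text
[-1.5000e-02 -1.8510e+00  1.1885e+01  1.0000e-03  0.0000e+00 -2.0000e-03] [-1.3000e-02 -1.8570e+00  1.7085e+01  1.0000e-03  0.0000e+00 -2.0000e-03]
```

```bash
python3 -m jog '[[0,-1.85,5,0,0,0,5],[0,-1.85,10,0,0,0,5],[0,-1.85,12,0,0,0,5],[0,-1.85,14.5,0,0,0,5],[0,-1.85,17,0,0,0,5],[0,-1.85,17,0,0,0,5]]' 10 >/dev/null; python3 -c "
from h import *
st();print(row([547.3,-53.8,78],-169.9))"
python3 -m jog '[[0,0,0,0,0,0,2],[0,0,0,0,0,0,2],[0,0,0,0,0,0,2],[0,0,0,0,0,0,2],[0,0,0,0,0,0,2],[0,0,0,0,0,0,2]]' 10 >/dev/null; python3 -c "
from h import *
st()"
```

```text
2.4 [545.  -52.4  76.5] F [-1.5 -0.3 -0.5] gap 52.4 ff 0.0 yaw -169.9 q [ 11.  25. -22.  -0. -43.  -1.]
[ 0.182 -0.2   -0.153  0.008  0.001  0.001]
3.0 [548.1 -53.7  80.5] F [-1.7  1.8  6.2] gap 25.7 ff 10.0 yaw -170.0 q [ 11.  25. -22.  -0. -43.  -1.]
```

```bash
S='from h import *
st()'
python3 -m jog '[[0.1,0,0,0,0,0,2],[0.1,0,0,0,0,0,2],[0.1,0,0,0,0,0,2]]' 10 >/dev/null; python3 -c "$S"
python3 -m jog '[[0.1,0,0,0,0,0,2],[0.1,0,0,0,0,0,2],[0.1,0,0,0,0,0,2]]' 10 >/dev/null; python3 -c "$S"
```

```text
3.3 [548.4 -54.2  80.5] F [-2.4  4.5  6.3] gap 26.1 ff 10.0 yaw -170.0 q [ 11.  25. -22.  -0. -43.  -1.]
3.6 [548.8 -55.1  80.6] F [-2.3  3.5  6.7] gap 25.8 ff 10.0 yaw -170.0 q [ 11.  25. -22.  -0. -43.  -1.]
```

```bash
S='from h import *
st()'
python3 -m jog '[[-0.2,0,0,0,0,0,3.2],[-0.2,0,0,0,0,0,3.2],[-0.2,0,0,0,0,0,3.2],[-0.2,0,0,0,0,0,3.2]]' 10 >/dev/null; python3 -c "$S"
python3 -m jog '[[0,0,0,0,0,0,2],[0,0,0,0,0,0,2],[0,0,0,0,0,0,2]]' 10 >/dev/null; python3 -c "$S"
python3 -m jog '[[0,0.1,0,0,0,0,2],[0,0.1,0,0,0,0,2],[0,0.1,0,0,0,0,2]]' 10 >/dev/null; python3 -c "$S"
```

```text
4.0 [547.8 -54.   79.2] F [-0.3  0.1 -0.3] gap 31.6 ff 0.0 yaw -170.0 q [ 11.  25. -22.   0. -43.  -1.]
4.3 [548.  -53.9  79.3] F [ 0.4 -0.1 -0.5] gap 25.6 ff 10.0 yaw -170.0 q [ 11.  25. -22.   0. -43.  -1.]
4.6 [546.7 -54.   79.3] F [ 0.9  0.7 -1.4] gap 25.5 ff 10.0 yaw -170.0 q [ 11.  25. -22.  -0. -43.  -1.]
```

```bash
S='from h import *
st()'
python3 -m jog '[[0,0.1,0,0,0,0,2],[0,0.1,0,0,0,0,2],[0,0.1,0,0,0,0,2]]' 10 >/dev/null; python3 -c "$S"
python3 -m jog '[[0,0.1,0,0,0,0,2],[0,0.1,0,0,0,0,2],[0,0.1,0,0,0,0,2]]' 10 >/dev/null; python3 -c "$S"
```

```text
4.9 [545.6 -54.2  79.3] F [-0.1  0.2 -1.2] gap 25.7 ff 10.0 yaw -170.0 q [ 11.  25. -22.  -0. -43.  -1.]
5.2 [544.8 -54.3  79.3] F [ 0.4 -0.3 -1.6] gap 25.4 ff 10.0 yaw -170.0 q [ 11.  25. -22.  -0. -43.  -1.]
```

```bash
S='from h import *
st()'
for i in 1; do python3 -m jog '[[0,0.1,0,0,0,0,2],[0,0.1,0,0,0,0,2],[0,0.1,0,0,0,0,2]]' 10 >/dev/null; python3 -c "$S"; done
python3 -m jog '[[0,0.1,0,0,0,0,2],[0,0.1,0,0,0,0,2],[0,0.1,0,0,0,0,2]]' 10 >/dev/null; python3 -c "$S"
```

```text
5.5 [543.9 -54.5  79.4] F [ 0.1 -0.6 -0.9] gap 25.6 ff 10.0 yaw -170.0 q [ 11.  25. -23.   0. -43.  -1.]
5.8 [542.9 -54.7  79.4] F [-0.1  0.1 -3. ] gap 25.4 ff 10.0 yaw -170.0 q [ 11.  25. -23.  -0. -43.  -1.]
```

```bash
S='from h import *
st()'
python3 -m jog '[[0,0.05,0,0,0,0,2],[0,0.05,0,0,0,0,2],[0,0.05,0,0,0,0,2]]' 10 >/dev/null; python3 -c "$S"
python3 -m jog '[[0,0.05,0,0,0,0,2],[0,0.05,0,0,0,0,2],[0,0.05,0,0,0,0,2]]' 10 >/dev/null; python3 -c "$S"
```

```text
6.1 [542.5 -54.8  79.4] F [ 0.1 -0.6 -2.4] gap 25.8 ff 10.0 yaw -170.0 q [ 11.  25. -23.  -0. -43.  -1.]
6.4 [542.1 -54.8  79.4] F [ 1.2 -0.5 -2.7] gap 25.8 ff 10.0 yaw -170.0 q [ 11.  25. -23.   0. -43.  -1.]
```

```bash
S='from h import *
st()'
python3 -m jog '[[0,0.05,0,0,0,0,2],[0,0.05,0,0,0,0,2],[0,0.05,0,0,0,0,2]]' 10 >/dev/null; python3 -c "$S"
python3 -m jog '[[0,0.05,0,0,0,0,2],[0,0.05,0,0,0,0,2],[0,0.05,0,0,0,0,2]]' 10 >/dev/null; python3 - <<'E'
from h import *
st()
p,d=ctrl.get_image("top"); a=p[150:240,195:325]
p,d=ctrl.get_image("wrist"); 
cv2.imwrite("pics/w2.png",np.vstack([cv2.resize(a,(512,354),interpolation=cv2.INTER_CUBIC),p[140:384]])[...,::-1])
E
```

```text
6.7 [541.9 -54.8  79.5] F [ 1.4  0.3 -1.6] gap 25.9 ff 10.0 yaw -170.0 q [ 11.  25. -23.   0. -43.  -1.]
7.0 [541.8 -54.8  79.6] F [ 3.2  0.3 -4.4] gap 25.6 ff 10.0 yaw -170.0 q [ 11.  25. -23.   0. -42.  -1.]
```

View pics/w2.png

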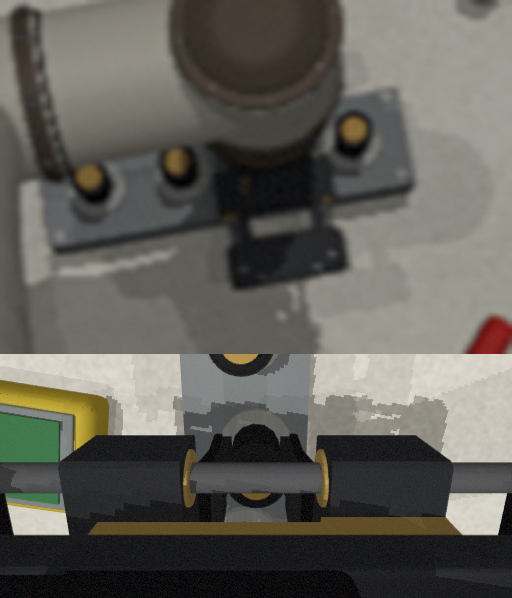

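Plug 3, gripped between the pads, slid about 6 mm freely and then stopped with a gentle 3 N contact at x≈541.8, so it has play. Now for the opposite stop.

```bash
S='from h import *
st()'
python3 -m jog '[[0,-0.3,0,0,0,0,2],[0,-0.5,0,0,0,0,2],[0,-0.7,0,0,0,0,2],[0,-0.9,0,0,0,0,2],[0,-1.0,0,0,0,0,2],[0,-1.0,0,0,0,0,2],[0,-1.0,0,0,0,0,2]]' 10 >/dev/null; python3 -c "$S"
python3 -m jog '[[0,-0.1,0,0,0,0,2],[0,-0.1,0,0,0,0,2],[0,-0.1,0,0,0,0,2]]' 10 >/dev/null; python3 -c "$S"
python3 -m jog '[[0,-0.05,0,0,0,0,2],[0,-0.05,0,0,0,0,2],[0,-0.05,0,0,0,0,2]]' 10 >/dev/null; python3 -c "$S"
```

```text
7.8 [550.9 -53.3  79.3] F [ 1.  -0.2 -1.1] gap 25.8 ff 10.0 yaw -170.0 q [ 11.  25. -22.  -0. -43.  -1.]
8.1 [551.8 -53.1  79.4] F [-0.7  0.4 -1.4] gap 25.6 ff 10.0 yaw -170.0 q [ 11.  25. -21.  -0. -43.  -1.]
8.4 [552.3 -53.   79.4] F [ 0.2  0.3 -1.8] gap 25.7 ff 10.0 yaw -170.0 q [ 11.  25. -21.   0. -43.  -1.]
```

```bash
S='from h import *
st()'
python3 -m jog '[[0,-0.05,0,0,0,0,2],[0,-0.05,0,0,0,0,2],[0,-0.05,0,0,0,0,2]]' 10 >/dev/null; python3 -c "$S"
python3 -m jog '[[0,-0.05,0,0,0,0,2],[0,-0.05,0,0,0,0,2],[0,-0.05,0,0,0,0,2]]' 10 >/dev/null; python3 -c "$S"
```

```text
8.7 [552.8 -52.9  79.4] F [ 0.1 -1.1 -2.2] gap 25.6 ff 10.0 yaw -170.0 q [ 11.  25. -21.   0. -43.  -1.]
9.0 [553.1 -52.9  79.4] F [-0.8  0.3 -1.8] gap 25.5 ff 10.0 yaw -170.0 q [ 11.  25. -21.  -0. -43.  -1.]
```

```bash
S='from h import *
st()'
python3 -m jog '[[0,-0.05,0,0,0,0,2],[0,-0.05,0,0,0,0,2],[0,-0.05,0,0,0,0,2]]' 10 >/dev/null; python3 -c "$S"
python3 -m jog '[[0,-0.05,0,0,0,0,2],[0,-0.05,0,0,0,0,2],[0,-0.05,0,0,0,0,2]]' 10 >/dev/null; python3 -c "$S"
```

```text
9.3 [553.2 -52.9  79.3] F [-1.9  0.1  0.2] gap 25.7 ff 10.0 yaw -170.0 q [ 11.  25. -21.  -0. -43.  -1.]
9.6 [553.3 -52.9  79.3] F [-4.9 -0.4  2.5] gap 25.7 ff 10.0 yaw -170.0 q [ 11.  26. -21.  -0. -44.  -1.]
```

Both stops are felt (541.8 and 553.3, about 11.7 mm in all), so plug 3 is the loose one. I'll re-centre, firm up the grip and lift.

```bash
python3 -m jog '[[0,0.35,0,0,0,0,2],[0,0.65,0,0,0,0,2],[0,0.65,0,0,0,0,2],[0,0.65,0,0,0,0,2],[0,0.65,-0.5,0,0,0,2],[0,0.65,-1.5,0,0,0,2],[0,0.65,-3,0,0,0,2],[0,0.65,-3,0,0,0,2]]' 30 >/dev/null; python3 -c "
from h import *
st()"
python3 -m jog '[[0,0,-2.5,0,0,0,2],[0,0,-5,0,0,0,2],[0,0,-8,0,0,0,2],[0,0,-10,0,0,0,2],[0,0,-10,0,0,0,2]]' 30 >/dev/null; python3 -c "
from h import *
st(); print(row([476,-293.5,200],-170))"
```

```text
10.4 [549.9 -53.6 112.2] F [-0.3 -0.4 -1.2] gap 25.4 ff 30.0 yaw -169.9 q [ 11.  23. -20.   0. -47.  -1.]
10.9 [549.8 -53.6 212.6] F [-0.6 -0.8 -2.2] gap 25.5 ff 30.0 yaw -169.9 q [ 11.  16. -13.   0. -60.  -1.]
[ 2.2330e+01  1.1462e+01  1.1890e+00 -8.0000e-03 -1.0000e-03  1.0000e-03]
```

```bash
python3 -m jog '[[4,3,1,0,0,0,2],[8,7,1,0,0,0,2],[11,11,1,0,0,0,2],[12.5,11.5,1,0,0,0,2],[12.5,11.5,1,0,0,0,2],[12.5,11.5,1,0,0,0,2]]' 30 >/dev/null; python3 - <<'E'
from h import *
st()
c=ctrl.get_calibration("wrist"); p,d=ctrl.get_image("wrist"); np.savez("pics/w3.npz",d=d,**c)
q,_=ctrl.get_image("scene"); cv2.imwrite("pics/w3.png",np.hstack([cv2.resize(p,(768,576))[:,180:580],cv2.resize(q[90:234,180:280],(400,576),interpolation=cv2.INTER_CUBIC)])[...,::-1])
E
```

```text
11.5 [ 455.9 -197.   198.3] F [ 0.8 -0.3 -0.8] gap 25.1 ff 30.0 yaw -170.1 q [ -5.  12. -21.  -0. -57.  15.]
```

View pics/w3.png

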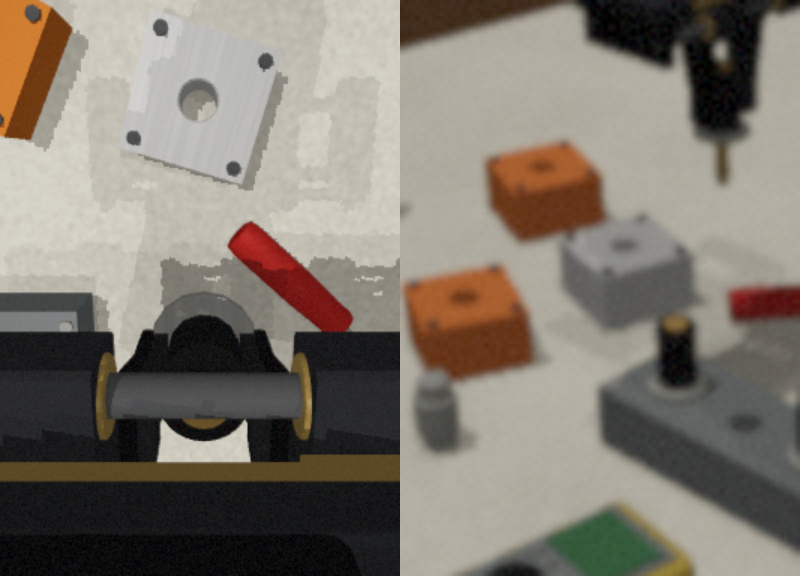

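The wrist view shows the stand hole at (198,100) in the crop and the flange centred about x=206. The scene view shows the thin pin hanging straight, with its tip at (722,183), and the emptied socket.

```bash
python3 - <<'E'
from h import *
np.set_printoptions(precision=1,suppress=True)
w=dict(np.load("pics/w3.npz")); t,s=ctrl.get_calibration("top"),ctrl.get_calibration("scene")
h=np.array([378,100])/1.5
print("hole",tri(w,h,t,np.array([627,204])/4+[194.6,164.6]),atz(w,h,45))
print("screws",np.mean([atz(w,np.array(q)/1.5,45) for q in[(341,27),(445,61),(413,168),(313,137)]],0))
print("tip",atz(s,(260.5,135.7),126), "flange",atz(w,np.array([386,342])/1.5,169))
x=[476,-293]
st();print(row([476,-293.5,198.3],-170))
E
```

```text
hole (array([ 476.6, -296. ,   35. ]), np.float64(0.858151976717941)) [ 475.9 -295.4   45. ]
screws [ 476.  -295.5   45. ]
tip [ 457.4 -198.   126. ] flange [ 455.4 -199.9  169. ]
11.6 [ 456.7 -196.3  198.7] F [ 0.3 -0.2 -1.8] gap 25.3 ff 30.0 yaw -169.9 q [ -5.  12. -21.  -0. -57.  15.]
[ 9.9 -0.2  0.   0.   0.   0. ]
```

```bash
python3 -m jog '[[4,0,0,0,0,0,2],[8,-0.2,0,0,0,0,2],[9.9,-0.2,0,0,0,0,2],[9.9,-0.2,2,0,0,0,2],[9.9,-0.2,5,0,0,0,2],[9.9,-0.2,6.5,0,0,0,2],[9.9,-0.2,6.5,0,0,0,2],[9.9,-0.2,6.5,0,0,0,2]]' 30 >/dev/null; python3 - <<'E'
from h import *
st(); print(row([475.6,-294,85],-170))
q,_=ctrl.get_image("scene"); t,_=ctrl.get_image("top"); cv2.imwrite("pics/w4.png",np.hstack([cv2.resize(q[90:190,190:290],(400,400),interpolation=cv2.INTER_CUBIC),cv2.resize(t[165:265,300:400],(400,400))])[...,::-1])
E
```

```text
12.4 [ 476.6 -293.5  134.5] F [ 0.2 -0.2 -1.1] gap 25.6 ff 30.0 yaw -169.9 q [-15.  22. -17.   0. -51.  25.]
[ 2.500e-02  1.030e-01  4.945e+00  0.000e+00 -0.000e+00  2.000e-03]
```

View pics/w4.png

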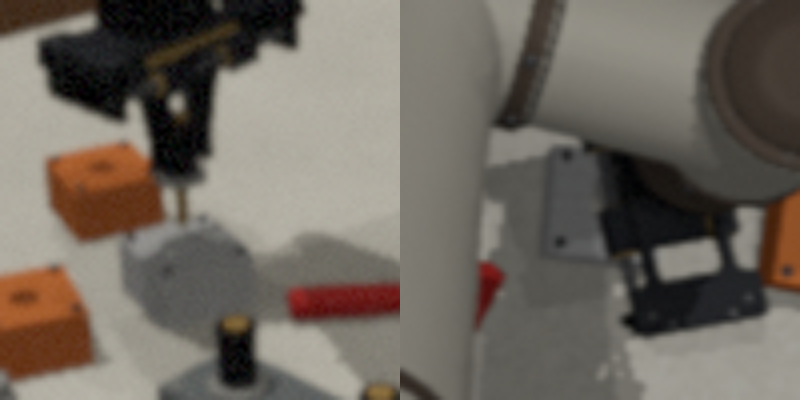

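The pin hangs upright at (182,222), just over the stand's mouth. I'll descend gently.

```bash
S='from h import *
st()'
python3 -m jog '[[0,0.1,0.5,0,0,0,2],[0,0.1,1,0,0,0,2],[0,0.1,1.5,0,0,0,2],[0,0.1,2,0,0,0,2],[0,0.1,2,0,0,0,2]]' 30 >/dev/null; python3 -c "$S"
python3 -m jog '[[0,0,0.7,0,0,0,2],[0,0,1.4,0,0,0,2],[0,0,2.0,0,0,0,2],[0,0,2.6,0,0,0,2],[0,0,3,0,0,0,2],[0,0,3,0,0,0,2],[0,0,3,0,0,0,2]]' 30 >/dev/null; python3 -c "$S"
```

```text
13.0 [ 474.  -294.   113.4] F [ 0.4  0.4 -1.9] gap 25.6 ff 30.0 yaw -170.0 q [-15.  23. -19.  -0. -48.  25.]
13.7 [ 474.7 -294.3   84.4] F [-0.4 -0.3 -1.3] gap 25.2 ff 30.0 yaw -170.0 q [-15.  25. -21.   0. -44.  25.]
```

```bash
S='from h import *
st()'
python3 -m jog '[[0,0,0.2,0,0,0,2],[0,0,0.4,0,0,0,2],[0,0,0.4,0,0,0,2],[0,0,0.4,0,0,0,2]]' 30 >/dev/null; python3 -c "$S"
python3 -m jog '[[0,0,0.05,0,0,0,2],[0,0,0.1,0,0,0,2],[0,0,0.1,0,0,0,2],[0,0,0.1,0,0,0,2]]' 30 >/dev/null; python3 -c "$S"
```

```text
14.1 [ 474.6 -294.2   80.4] F [ 0.2 -0.6 -1.9] gap 25.0 ff 30.0 yaw -170.0 q [-15.  26. -21.   0. -44.  25.]
14.5 [ 474.6 -294.2   79.4] F [-0.6  0.1 -1.7] gap 25.5 ff 30.0 yaw -170.0 q [-15.  26. -21.   0. -44.  25.]
```

```bash
S='from h import *
st()'
python3 -m jog '[[0,0,0.05,0,0,0,2],[0,0,0.05,0,0,0,2],[0,0,0.05,0,0,0,2]]' 30 >/dev/null; python3 -c "$S"
python3 -m jog '[[0,0,0.05,0,0,0,2],[0,0,0.05,0,0,0,2],[0,0,0.05,0,0,0,2]]' 30 >/dev/null; python3 -c "$S"
```

```text
14.8 [ 474.7 -294.3   79.3] F [0.1 1.4 1.9] gap 25.6 ff 30.0 yaw -170.0 q [-15.  26. -21.   0. -43.  25.]
15.1 [ 474.7 -294.3   79.2] F [-1.3  1.2  4.8] gap 25.5 ff 30.0 yaw -169.9 q [-15.  26. -21.   0. -43.  25.]
```

The upward force rises from −1.7 to +4.8 N at 79.2 mm, so the plug is seated. Releasing and retreating.

```bash
python3 -m jog '[[0,0,0,0,0,0,3.2],[0,0,0,0,0,0,4.5],[0,0,0,0,0,0,5],[0,0,0,0,0,0,5],[0,0,-2,0,0,0,5],[0,0,-5,0,0,0,5],[0,0,-10,0,0,0,5],[0,0,-12,0,0,0,5]]' 3 >/dev/null
python3 -m jog '[[-5,0,0,0,0,0,5],[-10,0,0,0,0,0,5],[-12,0,0,0,0,0,5],[-12,0,0,0,0,0,5],[-12,0,0,0,0,0,5]]' >/dev/null; python3 - <<'E'
from h import *
st()
p,_=ctrl.get_image("wrist"); q,_=ctrl.get_image("scene"); cv2.imwrite("pics/w5.png",np.hstack([cv2.resize(p,(768,576))[:400,180:580],cv2.resize(q[130:250,200:340],(400,343),interpolation=cv2.INTER_CUBIC)[[*range(343)]+[342]*57]])[...,::-1])
E
```

```text
16.4 [ 454.  -176.   198.7] F [-0.2 -0.7  0.3] gap 50.1 ff 0.0 yaw -169.9 q [ -2.  11. -22.   0. -57.  12.]
```

View pics/w5.png

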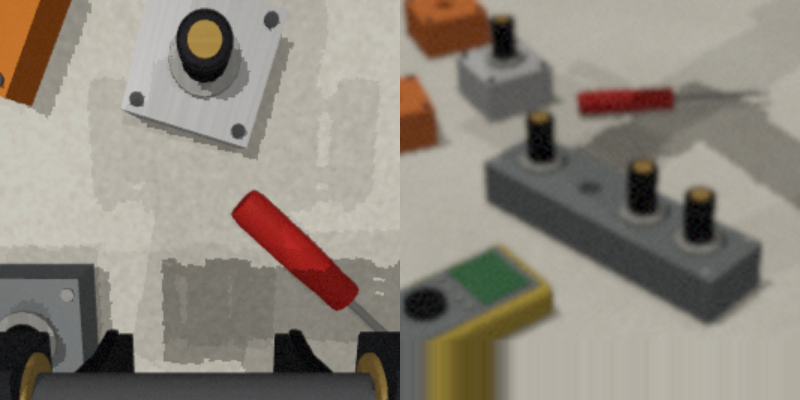

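The plug stands upright in the stand, flange flat, at (204,50) on the left and (502,40) on the right. The three firm plugs sit in their sockets at (540,140), (642,190) and (698,220), and the robot is clear of everything.

```bash
python3 -c "
from station import ctrl
print(ctrl.close_job())"
```

```text
the job is handed in; nothing more can be done
None
```

The loose plug (third from the robot's left, about 11.7 mm of play) now stands fully home in the aluminium stand and the job is handed in; I stopped once I found it, so the other three plugs were never wiggled or touched, and the last picture shows them seated.

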